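# Snap the front bezel onto a spot lamp and keep it pressed home

## Robot

A 6-joint arm with a two-finger parallel gripper is mounted at the origin on the work surface. World frame = base frame: x ahead of the robot, y to its left, z up, the work surface at z = 0. Lengths are in mm, angles in degrees, forces in N, time in s.
With the tool pointing down it reaches from about 350 to 850 mm from the base axis. Payload 8.1 kg.
Tool frame: the origin (TCP) lies between the finger pads; the fingertips stand 11 mm ahead of it and the grasp point (between the pads) lies 8 mm behind it; z points along the fingers, y is the line along which they close (so a half turn about z gives the same grasp; the last joint's range is limited). The gripper opens to 85 mm and grips with 20 to 120 N. Pads are 22 mm wide; open, the fingers measure 114 mm over their backs; the gripper's body (76 mm by 85 mm) begins 54 mm behind the grasp point. The pads swing forward as they close: fully open they stand 13 mm farther back than shut.
Start: joints at [-75.711, 7.471, 85.268, -0, 87.261, -4.893], TCP at [197.168, -566.683, 242.292] pointing down, gripper open.
Joint ranges: [-169.43, 169.43], [-51.17, 129.36], [1.28, 143.12], [-76.62, 256.62], [0, 156.53], [-152.29, 152.29]. Speed limits (degrees/s): [136.94, 136.94, 159.86, 180, 180, 180].

## Interface

Orientations are given as [roll, pitch, yaw] about the fixed x, y, z axes, in that order (R = Rz(yaw) Ry(pitch) Rx(roll)).
In Python, from bench import r, snapshot, get_calibration gives the robot as it stands.
- The arm moves only by the tool step_arm, never from a script. Its argument "rows" is a list of rows, each a list of 2 entries, a list of its own where there are three numbers: the shift along the tool's x, y, z in mm, then the turn about the tool's z in degrees. In form: [[[tx, ty, tz], yaw], ...]. A call has 1 to 12 rows; each row is the pose to reach, as a shift and turn from the pose commanded when the call began, along the tool's axes at that moment; what a row does not reach only later rows make up. A row lasts 1/10 s, in which the tool goes at most 50 mm and 8.59 degrees, less where a joint would pass 70% of its speed; a pose out of reach is approached as far as the arm can. A call with a gripper value outside its range is refused whole. "fingers" is the opening, from 0 (shut) to 1 (fully open), set as the call begins (left out, the last holds). The fingers move at their own pace and stop on an object; "squeeze" is the grip in N (left out, the last holds). Time passes only in rows, so rows that repeat a pose let the fingers close. It gives the time, the measured TCP pose, the force, the opening and the grip force at its end, in the units of the state.
- r.sense(): the state, without advancing time (a new reading comes with each control period).
- snapshot(name): name is "side" or "top" or "wrist"; returns the picture (480x640x3 uint8, blue, green, red); there is no depth.
- get_calibration(name): a dict with "fovy" (degrees; the focal length in pixels is half the picture's height over the tangent of half this angle, whatever the lens; pixels are square), "cx", "cy" (the principal point, pixels), "dist" ([k1, k2, p1, p2, k3] as OpenCV has them; the pictures are not rectified), "eye" and "orientation" of the camera in the world. Camera axes: x right, y up, looking along -z (the intrinsics and any distortion apply to the point x, -y, -z); pixel columns grow to the right and rows downward; lengths in mm; the calibration is good to about 2 mm. A picture is of the moment at which its call begins: read the wrist's pose just before it. get_calibration takes no time and is no camera call; for the wrist camera it gives the pose at the moment of the call.
- r.hand_in(): hands the job in; it is judged then, once.
The state is a dict: "time": time; "joint_pos": joint angles; "qd": joint speeds; "joint_efforts": joint torques, N m; "tool_pos": TCP position; "tcp_rot": TCP orientation; "ft_force": force on the tool from outside, world axes, zero at the start; "wrist_torque": the same for the moment, N m; "finger_gap": finger opening in mm; "grip_force": force on a finger pad.
Only numpy, scipy, OpenCV 4.12 (cv2) and the standard library are available. Lean on these libraries where they do the work, as an engineer would, in place of code of your own. Each camera call takes 0.05 s, during which the arm holds its last target. There are 200 camera calls.

## Task

Lift the deep ring with the glass (the lamp's front bezel) out of the parts bin and set it squarely, the way up it lies, over the neck of the spot lamp head that stands face up in the vise. Press it straight down until it snaps over the catches and the push suddenly drops, then keep pressing with about 10 N (a kilogram's push) so that it sits down hard on its rubber gasket, and finish like that, with the gripper still on the bezel and still pressing. Leave all the other things where they are.

Things in the scene. Friction and masses are not known exactly. Their poses are not given: they have to be found in the camera images.
- bezel_mid (a point): Centre, half-way up, of the loose bezel lying flat in the bin: plain aluminium ring, 56 mm outside diameter, 30 mm tall, straight outer wall, with a glass disc set inside (glass top 6 mm below the top rim); about 90 g. It lies bottom rim down, the way up in which it goes on the lamp; z up, no preferred yaw. It is the only part in the bin with a glass.
- bezel: The same bezel, origin at the centre of its bottom rim, 15 mm below bezel_mid, z up. Bore 50 mm, open below for 21 mm up to the glass; 4 mm above the bottom rim a rounded bead inside narrows it to 45 mm: this bead snaps over the lamp's catches.
- lamp: Spot lamp head, an aluminium cylinder 54 mm in diameter with cooling fins, fixed upright, face up, in the vise. Origin at the centre of its foot; lamp_seat is 78 mm above. The vise's jaw tops are 41 to 49 mm below lamp_seat.
- lamp_seat (a point): Centre of the slack black rubber gasket's top face on the lamp head, z up. Heights below are of the bezel's bottom rim above this point. The neck (40 mm diameter, 17 mm high, bevelled at the top to 33 mm) stands up from it and the bezel goes over it with 2 mm play. The rim meets the gasket at 0; the gasket gives 1 mm per 3 N and is solid at 3 mm down.
- lamp_catches (a point): Centre of the lamp's neck at the height of its four sprung steel catches, 8 mm above lamp_seat; they stick out to 49 mm diameter. The bead meets them with the bezel's rim about 9 mm above lamp_seat, resists with 11 to 15 N at about 7.5 mm (more if off centre), and snaps through at about 4 mm, where the push falls to nothing. Snapped on and let go, the rim rests about 1 mm below lamp_seat.
- vise: Grey cast-iron drill-press vise on the bench, fixed, 100 mm wide jaws, jaw tops 80 mm above the bench. Origin on the bench under the middle of the jaw gap, the lamp above it or up to 15 mm off along y; x along the screw, from the handle end (207 mm off on the -x side, bar 130 mm long, 54 mm up) to the back of the fixed jaw (79 mm on the +x side); 165 mm over the foot lugs in y.
- bin: Open grey plastic parts bin, fixed, 190 (x) by 320 (y) by 50 mm high, walls and floor 4 mm. Origin at the centre of its underside on the bench; three parts lie in a row along its y axis, about 95 mm apart and within 12 mm of the middle line, so the fingers have room in front of and behind each part along the bin's x axis. Which part lies in which place varies.
- trim_ring: Bystander in the bin: flat aluminium ring, 72 mm outside, 58 mm inside, 8 mm high, no glass. Origin at its underside.
- dome: Bystander in the bin: solid steel dome cap with a small knob on top, 62 mm in diameter, 33 mm high. Origin at its underside.
- lampholder: Bystander on the bench, far side: black lampholder, 45 mm in diameter, 46 mm high, standing. Origin at its underside.
- pliers: Bystander on the bench, far side: pliers lying flat, about 175 mm long.
- screwdriver: Bystander on the bench, far side: screwdriver lying flat.
- hammer: Bystander on the bench, left side: hammer lying flat.
- jar: Bystander on the bench, right side: glass jar with a steel lid, 68 mm in diameter, 85 mm high.
- finial: Bystander on the bench, near side: small brass finial standing, 24 mm in diameter, 34 mm high. Origin at its underside.

How it is judged:
By the outcome, as a careful person would: the job done as asked, in the order asked, and still so for the second after the job is handed in, while the arm keeps its last pose, push and grip.
It also fails if it takes over 53 s, if anything falls off the work surface, if the arm or the gripper's body presses on something with over 40 N, if the wrist force passes 120 N, or if a joint passes its speed limit or range.

## Working session

There is one attempt and no reset: what is moved stays moved. The work goes in short steps, Python scripts to look and compute and a tool call to move; the robot and the scene stay as the last step left them, time stands still between calls to the robot, and variables do not carry over. Pictures are saved under pics/ and viewed, at most 10 in all, crops included, and the job is handed in when it is done.

Besides the shell and the picture viewer there is one more tool, called after "Request:" as a command line: name --argument value ..., lists and objects as JSON in quotes. step_arm: Moves the arm, as the interface text tells. Its arguments: {"type":"object","properties":{"rows":{"type":"array"},"fingers":{"type":"number"},"squeeze":{"type":"number"}},"required":["rows"]}

```bash
mkdir -p pics
cat > h.py <<'E'
import numpy as np, cv2
from bench import r, snapshot, get_calibration
from scipy.spatial.transform import Rotation as Ro
def K(c):
    f=240/np.tan(np.radians(c["fovy"]/2)); return np.array([[f,0,c["cx"]],[0,f,c["cy"]],[0,0,1]])
def rot(c):
    o=np.array(c["orientation"],float)
    return o if o.shape==(3,3) else Ro.from_euler('xyz',o,degrees=True).as_matrix()
def ray(c,uv):
    p=cv2.undistortPoints(np.array([[uv]],float),K(c),np.array(c["dist"],float))[0,0]
    return rot(c)@np.array([p[0],-p[1],-1.])
def onz(c,uv,z):
    d=ray(c,uv); e=np.array(c["eye"],float); return e+d*(z-e[2])/d[2]
def proj(c,P):
    q=(np.array(P,float)-np.array(c["eye"]))@rot(c); q=np.array([[q[0],-q[1],-q[2]]])
    return cv2.projectPoints(q,np.zeros(3),np.zeros(3),K(c),np.array(c["dist"],float))[0][0,0]
E
python3 - <<'E'
from h import *
for n in("top","side","wrist"):
    c=get_calibration(n);print(n,c);cv2.imwrite(f"pics/{n}0.png",snapshot(n))
print(r.sense())
E
```

```text
top {'fovy': 56.348119292439556, 'cx': 318.2180162097218, 'cy': 233.4461978854207, 'dist': array([0.00989267, 0.        , 0.        , 0.        , 0.        ]), 'eye': array([ 5.30326650e+02, -7.54698333e-01,  1.31297389e+03]), 'orientation': array([  4.4938405 ,   0.12412821, -88.84032858])}
side {'fovy': 55.258011156495925, 'cx': 325.06359378237556, 'cy': 238.29928384488676, 'dist': array([-0.02710294,  0.        ,  0.        ,  0.        ,  0.        ]), 'eye': array([178.7222198 , 909.90908919, 667.5627779 ]), 'orientation': array([  61.28126664,    0.2324409 , -154.38456441])}
wrist {'fovy': 66.61827175016157, 'cx': 311.81157173294434, 'cy': 239.68048455629486, 'dist': array([-0.00765779,  0.        ,  0.        ,  0.        ,  0.        ]), 'eye': array([ 262.62683584, -543.86816218,  373.27869441]), 'orientation': array([-1.61030251e+01,  3.13379365e-02, -7.08322539e+01])}
{'time': 0.15, 'joint_pos': array([-7.57116678e+01,  7.50833147e+00,  8.53139505e+01,  1.25587652e-03,
        8.72599012e+01, -4.89304348e+00]), 'qd': array([ 0.03707027, -0.13326147, -0.25163484, -0.029397  ,  0.05727548,
       -0.02267204]), 'joint_efforts': array([ 1.32427696e-03, -5.70063400e+01, -5.01157522e+01, -1.50961528e-04,
        9.62551567e-03, -3.20299682e-05]), 'tool_pos': array([ 197.06760707, -566.29993999,  241.4619524 ]), 'tcp_rot': array([-1.79918223e+02, -8.25966916e-03,  1.91813088e+01]), 'ft_force': array([-0.57820781,  0.48322396,  0.16442637]), 'wrist_torque': array([-0.03611122,  0.03953299, -0.00082987]), 'grip_force': 0.0, 'finger_gap': 85.80476512269716}
```

View pics/top0.png

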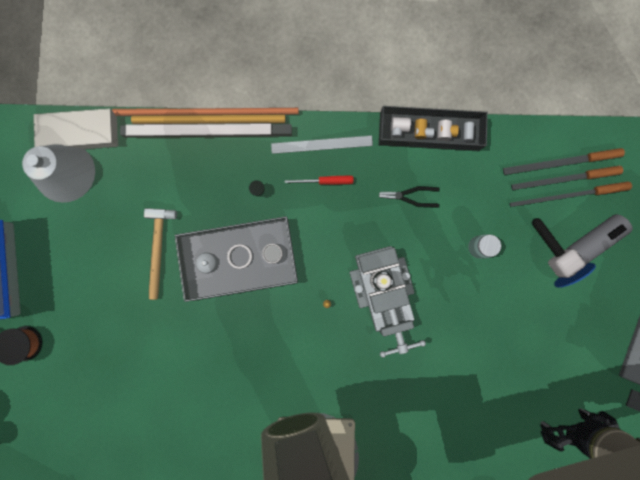

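View pics/side0.png

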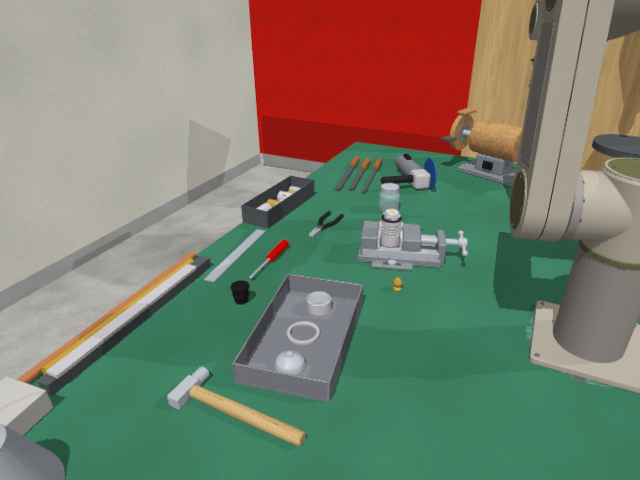

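The top view shows the bezel at about (272,253), the lamp face at (384,281), and bin corners near (178,235), (288,220), (297,283) and (187,299). The side view agrees: bezel at (319,300), lamp at (391,215).

Run:
```python
from h import *
t=get_calibration("top");s=get_calibration("side")
print("bezel",onz(t,(272,253),34),onz(s,(319,298),34))
print("lamp",onz(t,(384,281),142),onz(s,(391,213),142))
print("bin",[onz(t,p,50).round() for p in((178,235),(288,220),(297,283),(187,299))])
print("vise",[onz(t,p,80).round() for p in((357,258),(393,248),(412,303),(376,330))])
im=cv2.imread("pics/top0.png")
cv2.imwrite("pics/c1.png",cv2.resize(im[200:360,160:440],None,fx=2.8,fy=2.8,interpolation=cv2.INTER_CUBIC))
```

```text
bezel [572.16282325 134.77944363  34.        ] [568.84887084 134.76352272  34.        ]
lamp [ 501.81665535 -169.73197587  142.        ] [ 497.51229483 -154.37301209  142.        ]
bin [array([617., 400.,  50.]), array([666.,  90.,  50.]), array([489.,  61.,  50.]), array([438., 367.,  50.])]
vise [array([ 562., -104.,   80.]), array([ 591., -203.,   80.]), array([ 442., -255.,   80.]), array([ 368., -158.,   80.])]
```

View pics/c1.png

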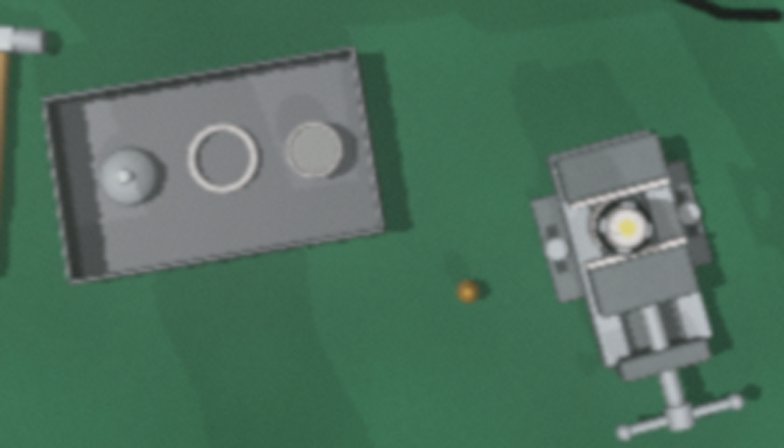

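Request:
step_arm --rows '[[[20,-14,0],-4],[[55,-37,0],-11],[[95,-64,0],-19],[[136,-91,0],-27],[[177,-119,0],-35],[[218,-147,0],-43],[[259,-174,0],-51],[[300,-202,0],-59],[[341,-230,0],-67],[[380,-256,0],-74],[[408,-275,0],-79],[[419,-282,0],-80]]'

```text
time: 1.35
tool_pos: [501.5, -159.8, 242.0]
tcp_rot: [180.0, -0.0, 99.5]
ft_force: [0.1, -0.3, 0.1]
finger_gap: 85.4
grip_force: 0.0
```

Run:
```python
from h import *
s=r.sense();print(s["time"],s["tool_pos"],s["tcp_rot"],abs(s["qd"]).max())
c=get_calibration("wrist");np.save("cw1.npy",c,allow_pickle=True)
im=snapshot("wrist");cv2.imwrite("pics/w1.png",im)
print(c["eye"],c["orientation"],proj(c,(501.8,-169.7,142)))
```

```text
1.35 [ 501.46994391 -159.82161039  241.99742282] [ 1.79996318e+02 -4.92753095e-02  9.95157427e+01] 10.900546204031892
[488.96230349 -91.1135655  373.98174349] [-1.61026372e+01  1.30663415e-02  9.50084445e+00] [311.42819277 257.81221829]
```

View pics/w1.png

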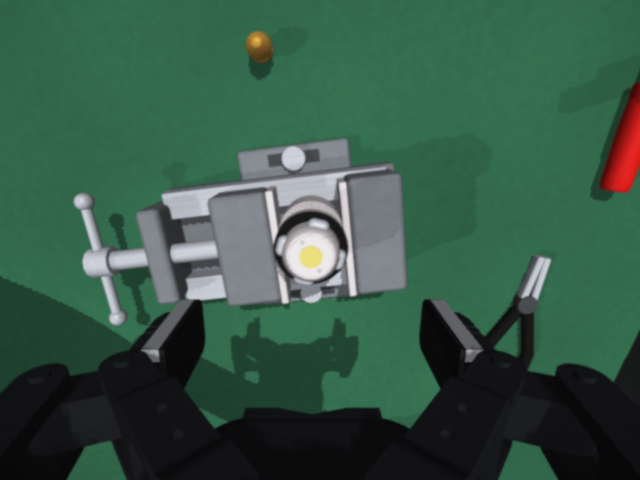

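The wrist view shows the lamp from above: yellow LED disc at (311,257), white neck around it, black gasket ring about (311,235). I'll move 80 mm sideways (on the way to the bezel) for a second view to triangulate.

Request:
step_arm --rows '[[[0,25,0],0],[[0,60,0],0],[[0,80,0],0],[[0,80,0],0],[[0,80,0],0]]'

```text
time: 1.9
tool_pos: [578.5, -150.9, 241.7]
tcp_rot: [-179.9, -0.0, 99.1]
ft_force: [-0.5, -0.4, -0.0]
finger_gap: 85.5
grip_force: 0.0
```

Run:
```python
from h import *
s=r.sense();print(s["time"],s["tool_pos"],s["tcp_rot"],abs(s["qd"]).max())
c2=get_calibration("wrist");np.save("cw2.npy",c2,allow_pickle=True)
im2=snapshot("wrist");cv2.imwrite("pics/w2.png",im2)
c1=np.load("cw1.npy",allow_pickle=True).item()
im1=cv2.imread("pics/w1.png")
def yel(im,near):
    h=cv2.cvtColor(im,cv2.COLOR_BGR2HSV)
    m=cv2.inRange(h,(20,90,140),(35,255,255))
    n,l,st,ce=cv2.connectedComponentsWithStats(m)
    return [(st[i,4],st[i,2:4],ce[i]) for i in range(1,n) if st[i,4]>60]
y1,y2=yel(im1,0),yel(im2,0);print(y1,y2)
a=max(y1,key=lambda k:k[0])[2];b=max(y2,key=lambda k:k[0])[2]
d1,d2=ray(c1,a),ray(c2,b)
e1,e2=np.array(c1["eye"]),np.array(c2["eye"])
t=np.linalg.lstsq(np.c_[d1,-d2],e2-e1,rcond=None)[0]
P,Q=e1+t[0]*d1,e2+t[1]*d2;print(P,Q)
v=np.hstack([cv2.resize(im1[170:330,230:390],None,fx=2.5,fy=2.5),cv2.resize(im2[170:330,105:265],None,fx=2.5,fy=2.5)])
cv2.imwrite("pics/c2.png",v)
```

```text
1.9 [ 578.51953911 -150.92487087  241.66492379] [-1.79912273e+02 -1.02716636e-02  9.90827175e+01] 1.4194761630919008
[(np.int32(353), array([22, 21], dtype=int32), array([310.52124646, 256.6572238 ]))] [(np.int32(368), array([22, 22], dtype=int32), array([194.46195652, 252.45380435]))]
[ 501.03515275 -168.796157    142.59000675] [ 501.07982713 -169.156209    142.71321391]
```

View pics/c2.png

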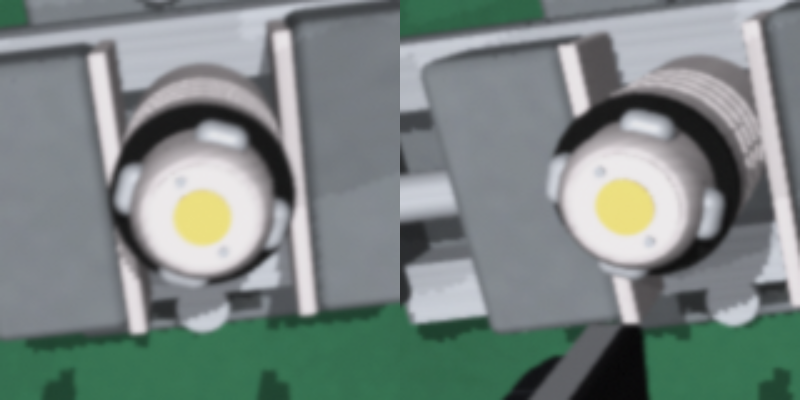

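LED centre is at about (501.1, -169.0, 142.6), matching the expected neck top. Next, over the bezel.

Request:
step_arm --rows '[[[20,3,0],0],[[60,8,0],0],[[105,14,0],0],[[150,20,0],0],[[195,26,0],0],[[240,32,0],0],[[270,36,0],0],[[283,38,0],0],[[283,38,0],0],[[283,38,0],0]]'

```text
time: 2.95
tool_pos: [571.5, 134.2, 242.4]
tcp_rot: [-180.0, 0.0, 99.1]
ft_force: [0.2, -0.9, 0.0]
finger_gap: 85.1
grip_force: 0.0
```

Run:
```python
from h import *
s=r.sense();print(s["time"],s["tool_pos"],s["tcp_rot"],abs(s["qd"]).max())
c=get_calibration("wrist");np.save("cw3.npy",c,allow_pickle=True)
im=snapshot("wrist");cv2.imwrite("pics/w3.png",im);print(proj(c,(571,135,34)))
```

```text
2.95 [571.48699234 134.16991169 242.37785159] [-1.79997819e+02  4.30962386e-02  9.91396877e+01] 0.9987834721915375
[312.60913022 209.54324828]
```

View pics/w3.png

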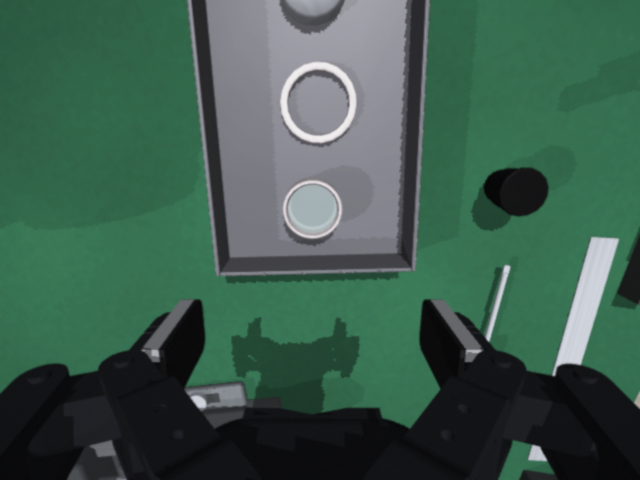

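The bezel's rim ring is centred near (312,209), with clear room left and right for the fingers. Measuring the rim precisely.

Run:
```python
from h import *
c=np.load("cw3.npy",allow_pickle=True).item();im=cv2.imread("pics/w3.png")
roi=im[165:255,265:362];g=cv2.cvtColor(roi,cv2.COLOR_BGR2GRAY)
m=(g>185).astype(np.uint8)
pts=np.argwhere(m)[:,::-1].astype(np.float32)+[265,165]
P=np.array([onz(c,p,34)[:2] for p in pts])
A=np.c_[2*P,np.ones(len(P))];s=np.linalg.lstsq(A,(P**2).sum(1),rcond=None)[0]
print(len(P),"rim circle",s[:2],"diam",2*np.sqrt(s[2]+s[0]**2+s[1]**2), "resid", np.std(np.hypot(*(P-s[:2]).T)))
h=cv2.minEnclosingCircle(pts.astype(np.float32));print(h,onz(c,h[0],34))
c2=np.load("cw2.npy",allow_pickle=True).item();c1=np.load("cw1.npy",allow_pickle=True).item()
print("led still",onz(c2,(194.46,252.45),142.2),onz(c1,(310.52,256.66),142.2))
```

```text
603 rim circle [570.25986761 136.67120986] diam 49.329952137707544 resid 3.100590138643286
((311.9545593261719, 209.13636779785156), 29.124000549316406) [570.32550166 135.28858709  34.        ]
led still [ 500.93248279 -169.3474588   142.2       ] [ 501.05500004 -168.92916189  142.2       ]
```

Request:
step_arm --rows '[[[0.3,-0.3,15],0],[[1.2,-1,50],0],[[1.2,-1,90],0],[[1.2,-1,130],0],[[1.2,-1,160],0],[[1.2,-1,180],0],[[1.2,-1,195],0],[[1.2,-1,207],0],[[1.2,-1,216],0],[[1.2,-1,222],0],[[1.2,-1,225],0],[[1.2,-1,225],0]]'

```text
time: 4.2
tool_pos: [570.6, 136.6, 17.5]
tcp_rot: [180.0, 0.0, 99.2]
ft_force: [-0.5, -0.2, -0.0]
finger_gap: 85.3
grip_force: 0.0
```

Request:
step_arm --rows '[[[0,0,0],0],[[0,0,0],0],[[0,0,0],0],[[0,0,0],0],[[0,0,0],0],[[0,0,0],0],[[0,0,0],0],[[0,0,0],0]]' --fingers 0.45 --squeeze 30

```text
time: 5.0
tool_pos: [571.1, 136.7, 18.3]
tcp_rot: [179.9, -0.0, 99.2]
ft_force: [-0.9, -0.1, 6.3]
finger_gap: 55.3
grip_force: 32.0
```

Request:
step_arm --rows '[[[0,0,0],0],[[0,0,0],0],[[0,0,-1],0],[[0,0,-3],0],[[0,0,-6],0],[[0,0,-10],0],[[0,0,-10],0]]' --fingers 0 --squeeze 80

```text
time: 5.7
tool_pos: [570.9, 136.6, 28.0]
tcp_rot: [179.9, -0.0, 99.2]
ft_force: [0.2, -0.2, 0.8]
finger_gap: 54.8
grip_force: 84.1
```

Request:
step_arm --rows '[[[0,0,-20],0],[[0,0,-50],0],[[0,0,-90],0],[[0,0,-130],0],[[0,0,-170],0],[[0,0,-200],0],[[0,0,-212],0],[[0,0,-215],0],[[0,0,-215],0]]'

```text
time: 6.6
tool_pos: [569.9, 136.5, 240.9]
tcp_rot: [-179.9, -0.0, 99.2]
ft_force: [0.6, -0.2, -1.6]
finger_gap: 54.5
grip_force: 84.4
```

Run:
```python
from h import *
s=r.sense();print(s["time"],s["tool_pos"],s["tcp_rot"],s["ft_force"],s["wrist_torque"])
c=get_calibration("wrist");np.save("cw4.npy",c,allow_pickle=True)
im=snapshot("wrist");cv2.imwrite("pics/w4.png",im)
```

```text
6.6 [569.94775775 136.47075199 240.91661178] [-1.79909071e+02 -5.70672854e-05  9.91800598e+01] [ 0.60592026 -0.21724935 -1.60988494] [ 0.04031193 -0.00265115 -0.00733459]
```

View pics/w4.png

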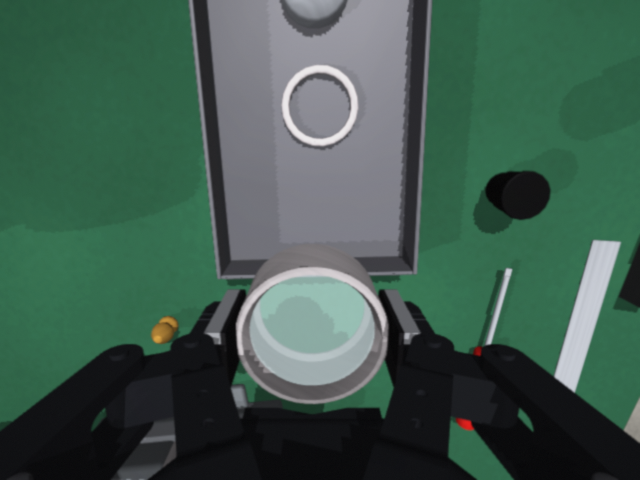

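The bezel is held, level, its top rim spanning columns about 237–388 and rows 266–404. I'll fit the rim circle for the offset of the bezel from the tool.

```bash
cat >> h.py <<'E'
def rim(c,im,ztop,seed,thr=150):
    """bezel top-rim circle: first bright pixel coming radially from outside; fit on plane ztop"""
    g=cv2.GaussianBlur(cv2.cvtColor(im,cv2.COLOR_BGR2GRAY),(3,3),0).astype(float)
    e=np.array([onz(c,seed,ztop)]); P=[]
    for a in np.radians(np.arange(0,360,4)):
        prof=[]
        for rr in np.arange(31,23,-.2):
            u,v=proj(c,e[0]+rr*np.array([np.cos(a),np.sin(a),0]))
            prof.append(cv2.getRectSubPix(g.astype(np.float32),(1,1),(float(u),float(v)))[0,0])
        prof=np.array(prof); k=np.argmax(np.diff(prof,n=1)[:30])
        if np.diff(prof)[k]>5: P.append((a,31-.2*(k+.5)))
    P=np.array(P); X=e[0][:2]+P[:,1:]*np.c_[np.cos(P[:,0]),np.sin(P[:,0])]
    for _ in range(4):
        s=np.linalg.lstsq(np.c_[2*X,np.ones(len(X))],(X**2).sum(1),rcond=None)[0]
        R=np.sqrt(s[2]+s[0]**2+s[1]**2); d=np.hypot(*(X-s[:2]).T)-R
        X=X[abs(d)<max(.4,1.5*np.std(d))]
    return s[:2],2*R,np.std(d),len(X)
E
python3 - <<'E'
from h import *
c=np.load("cw4.npy",allow_pickle=True).item();im=cv2.imread("pics/w4.png")
print(c["eye"])
for dz in(12,14,16,18): print(dz,rim(c,im,240.9+dz,(312.5,335)))
c=np.load("cw3.npy",allow_pickle=True).item();im=cv2.imread("pics/w3.png")
print(rim(c,im,34,(312,209.5)))
E
```

```text
[558.02950013 205.39357061 372.83580751]
12 (array([569.37705829, 133.1278058 ]), np.float64(57.17543773916005), np.float64(0.14221749028058697), 81)
14 (array([569.21179168, 134.34612059]), np.float64(56.23557422095829), np.float64(0.14819680399704271), 82)
16 (array([569.02350716, 135.54928592]), np.float64(55.2879985349455), np.float64(0.1456240346389874), 83)
18 (array([568.83050166, 136.76194695]), np.float64(54.33608640470418), np.float64(0.139226675386845), 82)
(array([570.44823105, 134.85891097]), np.float64(55.9401218474388), np.float64(0.18188430629691157), 85)
```

Request:
step_arm --rows '[[[-15,-6,0],0],[[-45,-18,0],0],[[-80,-32,0],0],[[-118,-47,0],0],[[-156,-63,0],0],[[-194,-78,0],0],[[-230,-92,0],0],[[-260,-104,0],0],[[-280,-112,0],0],[[-289,-116,0],0],[[-289,-116,5],0],[[-289,-116,10],0]]'

```text
time: 7.85
tool_pos: [501.8, -166.7, 231.2]
tcp_rot: [-180.0, -0.1, 99.2]
ft_force: [0.6, 0.4, -0.6]
finger_gap: 54.6
grip_force: 84.4
```

Request:
step_arm --rows '[[[0,0,10],0],[[0,0,25],0],[[0,0,40],0],[[0,0,51],0],[[0,0,55],0],[[0,0,55],0],[[0,0,55],0],[[0,0,55],0]]'

```text
time: 8.65
tool_pos: [502.5, -167.5, 178.2]
tcp_rot: [179.9, 0.0, 99.2]
ft_force: [-1.1, -0.6, -0.3]
finger_gap: 54.3
grip_force: 84.3
```

Run:
```python
from h import *
s=r.sense();print(s["time"],s["tool_pos"],s["tcp_rot"],s["ft_force"],s["wrist_torque"])
c=get_calibration("wrist");np.save("cw5.npy",c,allow_pickle=True)
im=snapshot("wrist");cv2.imwrite("pics/w5.png",im)
cs=get_calibration("side");si=snapshot("side");cv2.imwrite("pics/s5.png",si)
t=s["tool_pos"];seed=proj(c,(t[0]-.6,t[1]-1.8,t[2]+15))
for dz in (14.5,16): print(rim(c,im,t[2]+dz,seed))
print("LED direct expected",proj(c,(501,-169.1,142.4)))
v=np.hstack([cv2.resize(im[240:440,190:440],(500,400)),cv2.resize(si[140:270,325:455],(400,400))[:, :300]])
cv2.imwrite("pics/c5.png",v)
```

```text
8.65 [ 502.52228623 -167.51062308  178.20142799] [1.79928411e+02 4.84079626e-02 9.91795260e+01] [-1.13560858 -0.55780395 -0.30393394] [ 0.00040401 -0.02434982  0.02680598]
(array([ 501.71444726, -169.33557044]), np.float64(55.96479898389429), np.float64(0.13297619150247195), 81)
(array([ 501.55136778, -168.45279636]), np.float64(55.278566114901295), np.float64(0.14077252215258135), 82)
LED direct expected [310.26741014 283.5720503 ]
```

View pics/c5.png

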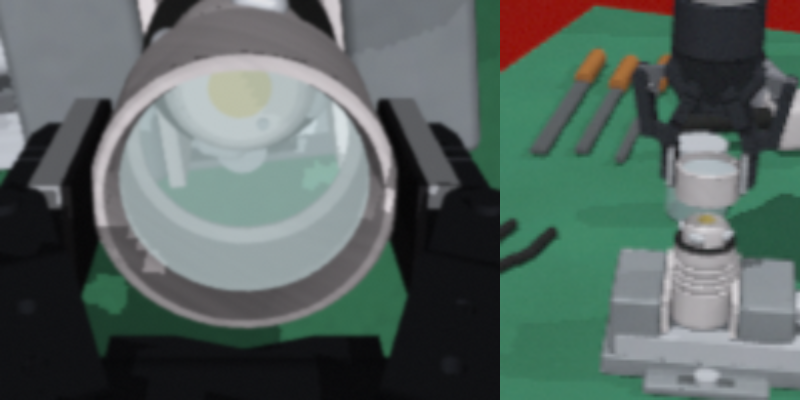

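The LED seen through the glass is at about (310,284), as predicted; the bezel is within about 0.7 mm of the lamp axis. Correct that and descend to just above the catches.

Request:
step_arm --rows '[[[0,-0.3,4],0],[[0,-0.6,9],0],[[0,-0.6,13],0],[[0,-0.6,16],0],[[0,-0.6,19],0],[[0,-0.6,21],0],[[0,-0.6,23],0],[[0,-0.6,23],0],[[0,-0.6,23],0]]' --squeeze 110

```text
time: 9.65
tool_pos: [501.5, -167.3, 154.4]
tcp_rot: [180.0, 0.0, 99.2]
ft_force: [-0.0, 0.1, -0.2]
finger_gap: 53.6
grip_force: 115.3
```

Run:
```python
from h import *
s=r.sense();print(s["time"],s["tool_pos"],s["ft_force"],s["wrist_torque"])
c=get_calibration("wrist");im=snapshot("wrist");t=s["tool_pos"]
seed=proj(c,(t[0]-.6,t[1]-1.8,t[2]+15));print(rim(c,im,t[2]+14.5,seed))
h=cv2.cvtColor(im,cv2.COLOR_BGR2HSV);m=cv2.inRange(h,(18,30,110),(38,255,255));m[:260]=0;m[420:]=0
n,l,st,ce=cv2.connectedComponentsWithStats(m)
for i in range(1,n):
    if st[i,4]>80: print(st[i],ce[i],onz(c,ce[i],142.4))
```

```text
9.65 [ 501.47349686 -167.34555455  154.38574597] [-0.03042842  0.12885533 -0.17015232] [-0.00878326  0.0177242  -0.04880541]
(array([ 500.60203313, -169.01564595]), np.float64(55.84317145872366), np.float64(0.13120990947914152), 77)
[295 291  34  31 821] [311.66504263 305.76613886] [ 500.61842598 -169.05147602  142.4       ]
```

Request:
step_arm --rows '[[[0,0,1],0],[[0,0,2],0],[[0,0,3],0],[[0,0,4],0],[[0,0,4],0]]'

```text
time: 10.2
tool_pos: [501.3, -167.3, 150.0]
tcp_rot: [-180.0, -0.0, 99.2]
ft_force: [0.2, -1.0, -0.8]
finger_gap: 53.8
grip_force: 115.3
```

Request:
step_arm --rows '[[[0,0,0.5],0],[[0,0,1],0],[[0,0,1],0]]'

```text
time: 10.5
tool_pos: [501.4, -167.3, 149.2]
tcp_rot: [-180.0, -0.0, 99.2]
ft_force: [0.1, -0.9, -0.6]
finger_gap: 53.8
grip_force: 115.3
```

Request:
step_arm --rows '[[[0,0,0.5],0],[[0,0,1],0],[[0,0,1],0]]'

```text
time: 10.8
tool_pos: [501.4, -167.3, 148.2]
tcp_rot: [-180.0, -0.0, 99.2]
ft_force: [-0.1, 0.2, -0.9]
finger_gap: 53.9
grip_force: 115.3
```

Request:
step_arm --rows '[[[0,0,0.5],0],[[0,0,1],0],[[0,0,1],0]]'

```text
time: 11.1
tool_pos: [501.3, -167.3, 147.2]
tcp_rot: [-180.0, -0.0, 99.2]
ft_force: [-0.4, -0.3, -1.4]
finger_gap: 53.9
grip_force: 115.3
```

Request:
step_arm --rows '[[[0,0,0.5],0],[[0,0,1],0],[[0,0,1],0]]'

```text
time: 11.4
tool_pos: [501.6, -167.5, 146.5]
tcp_rot: [180.0, 0.0, 99.2]
ft_force: [0.8, -0.4, 1.9]
finger_gap: 53.4
grip_force: 115.6
```

Request:
step_arm --rows '[[[0,0,0.5],0],[[0,0,1],0],[[0,0,1],0]]'

```text
time: 11.7
tool_pos: [501.8, -167.7, 146.1]
tcp_rot: [179.9, 0.1, 99.2]
ft_force: [-1.7, -1.1, 4.7]
finger_gap: 53.7
grip_force: 116.1
```

Request:
step_arm --rows '[[[0,0,0.5],0],[[0,0,1],0],[[0,0,1],0]]'

```text
time: 12.0
tool_pos: [502.1, -167.8, 145.6]
tcp_rot: [179.9, 0.1, 99.2]
ft_force: [-1.7, -0.9, 7.6]
finger_gap: 53.6
grip_force: 116.5
```

Request:
step_arm --rows '[[[0,-0.3,0.5],0],[[0,-0.3,1],0],[[0,-0.3,1],0]]'

```text
time: 12.3
tool_pos: [502.0, -167.9, 145.0]
tcp_rot: [179.9, 0.1, 99.2]
ft_force: [-2.9, 0.4, 9.2]
finger_gap: 53.8
grip_force: 116.6
```

Request:
step_arm --rows '[[[0,0,0.5],0],[[0,0,1],0],[[0,0,1],0]]'

```text
time: 12.6
tool_pos: [501.9, -167.9, 143.8]
tcp_rot: [179.9, 0.1, 99.2]
ft_force: [-1.7, -0.4, 8.0]
finger_gap: 53.6
grip_force: 116.6
```

Request:
step_arm --rows '[[[0,0,0.5],0],[[0,0,1],0],[[0,0,1],0]]'

```text
time: 12.9
tool_pos: [501.6, -167.7, 142.0]
tcp_rot: [179.9, 0.1, 99.2]
ft_force: [-1.0, -0.6, 3.3]
finger_gap: 53.8
grip_force: 116.0
```

Past the peak, force falling. On down to the gasket.

Request:
step_arm --rows '[[[0,0,0.5],0],[[0,0,1],0],[[0,0,1],0]]'

```text
time: 13.2
tool_pos: [501.0, -167.4, 139.5]
tcp_rot: [-180.0, -0.0, 99.2]
ft_force: [3.3, -2.5, -4.9]
finger_gap: 53.9
grip_force: 116.0
```

Request:
step_arm --rows '[[[0,0,0.5],0],[[0,0,1],0],[[0,0,1],0]]'

```text
time: 13.5
tool_pos: [500.8, -167.3, 138.5]
tcp_rot: [-180.0, -0.0, 99.2]
ft_force: [3.8, -4.0, -8.2]
finger_gap: 53.6
grip_force: 116.7
```

Request:
step_arm --rows '[[[0,0,0.5],0],[[0,0,1],0],[[0,0,1],0]]'

```text
time: 13.8
tool_pos: [500.9, -167.3, 137.9]
tcp_rot: [-180.0, -0.0, 99.2]
ft_force: [3.6, -3.3, -7.6]
finger_gap: 53.5
grip_force: 116.6
```

Request:
step_arm --rows '[[[0,0,0.5],0],[[0,0,1],0],[[0,0,1],0]]'

```text
time: 14.1
tool_pos: [501.0, -167.3, 137.3]
tcp_rot: [-180.0, -0.0, 99.2]
ft_force: [0.6, -2.2, -5.0]
finger_gap: 53.4
grip_force: 116.7
```

Request:
step_arm --rows '[[[0,0,0.5],0],[[0,0,1],0],[[0,0,1],0]]'

```text
time: 14.4
tool_pos: [501.2, -167.4, 136.7]
tcp_rot: [180.0, 0.0, 99.2]
ft_force: [-1.2, -0.7, 0.1]
finger_gap: 53.6
grip_force: 117.2
```

Snapped through (it pulled itself down), now at rest height. Build up to 10 N.

Request:
step_arm --rows '[[[0,0,0.5],0],[[0,0,1],0],[[0,0,1],0]]'

```text
time: 14.7
tool_pos: [501.2, -167.4, 135.8]
tcp_rot: [180.0, 0.0, 99.2]
ft_force: [-2.8, -0.8, 5.1]
finger_gap: 53.9
grip_force: 117.7
```

Request:
step_arm --rows '[[[0,0,0.5],0],[[0,0,1],0],[[0,0,1],0]]'

```text
time: 15.0
tool_pos: [501.2, -167.4, 134.8]
tcp_rot: [180.0, 0.0, 99.2]
ft_force: [-4.2, 0.7, 6.8]
finger_gap: 53.6
grip_force: 117.9
```

Request:
step_arm --rows '[[[0,0,0.4],0],[[0,0,0.4],0],[[0,0,0.4],0],[[0,0,0.4],0]]'

```text
time: 15.4
tool_pos: [501.2, -167.4, 134.6]
tcp_rot: [180.0, 0.0, 99.2]
ft_force: [-3.6, 0.4, 8.2]
finger_gap: 53.7
grip_force: 118.2
```

Request:
step_arm --rows '[[[0,-0.3,0.4],0],[[0,-0.3,0.6],0],[[0,-0.3,0.6],0],[[0,-0.3,0.6],0],[[0,-0.3,0.6],0],[[0,-0.3,0.6],0]]'

```text
time: 16.0
tool_pos: [501.2, -167.5, 134.6]
tcp_rot: [179.9, 0.0, 99.2]
ft_force: [-5.1, 1.3, 10.9]
finger_gap: 53.3
grip_force: 118.3
```

Run:
```python
from h import *
for i in range(4):
    s=r.sense();print(s["time"],s["tool_pos"],s["ft_force"],s["wrist_torque"])
    im=snapshot("side") if i<3 else snapshot("wrist")
    if i==2: cv2.imwrite("pics/s6.png",im)
cv2.imwrite("pics/w6.png",im);si=cv2.imread("pics/s6.png")
cv2.imwrite("pics/c6.png",np.hstack([cv2.resize(im[200:440,170:460],(484,400)),cv2.resize(si[140:270,325:455],(400,400))[:,:300]]))
```

```text
16.0 [ 501.24044253 -167.45533273  134.5509571 ] [-5.07807329  1.27948358 10.85405967] [ 0.1491884   0.90693279 -0.06674695]
16.05 [ 501.2314153  -167.43462127  134.5381466 ] [-4.65987938  1.38581125 10.2220237 ] [ 0.22384947  0.93106201 -0.01077238]
16.1 [ 501.25646534 -167.41780494  134.52956887] [-4.79959426  0.64798516 10.44021819] [0.19009717 0.85399751 0.01836445]
16.15 [ 501.24508746 -167.46185164  134.561689  ] [-5.61358632  1.51706375  9.60960321] [ 0.16800824  0.87200891 -0.08776097]
```

View pics/c6.png

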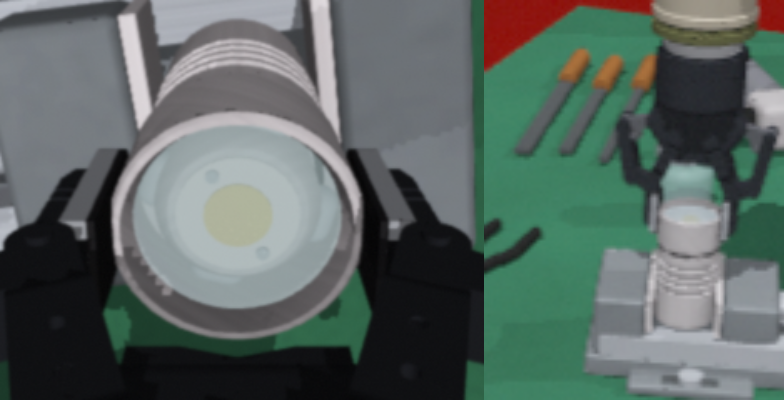

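The bezel sits square on the gasket. It travelled 12.3 mm from catch contact, as expected for 9 + 3 mm, and the push is steady at about 10 N.

```bash
python3 -c "
from h import *
print(r.hand_in())"
```

```text
the job is handed in; nothing more can be done
None
```

The bezel is snapped over the lamp's catches and seated hard on its gasket. The gripper is still holding it and pressing with about 10 N (plus about 5 N sideways), and the job was handed in at about 16 s; the hand-in call gave no verdict.

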